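# Lock a lacquered box in its hinge-fitting jig

## Task

In the plywood jig on the table a lacquered box lies short of the end stop: with the fingertips push it along between its guides until it is fully home against the stop, while the clamp is still open. Then push the toggle clamp's handle over towards the box, past its dead point, until it snaps into lock and the clamp's rubber foot presses on the lid, and leave it so. Only push, do not lift or tip the box; work the clamp by its handle, not by its arm, and leave the small box, the jar and the screwdriver where they are.

Things in the scene. Friction and masses are not known exactly. Their poses are not given: they have to be found in the camera images.
- jig: Fixed plywood board, 480 x 210 x 18 mm, on the table, carrying guides, end stop and, behind the stop on a 70 mm square wooden block (jig x 88 to 158 mm), a steel toggle clamp. Origin: centre of its underside. Its x axis (480 mm way) points from the box to the stop and clamp; z up. It lies crosswise before the robot, +x to the robot's left (yaw about 90 degrees, up to 25 either way).
- stop (a point): Point on the face of the end stop that the box must meet: jig x = 60, y = 0 mm, on the board's upper side (18 mm above the table). Axes as the jig's. The stop is a wooden bar 34 mm high, across the end of two wooden guides (160 mm long, jig x -100 to +60 mm, 22 mm high, 115 mm apart, centred on jig y = 0).
- box: Closed red lacquered box with brass fittings, 140 (its x) x 110 (y) x 60 mm high, about 0.45 kg, loose, lying on the board between the guides with 2.5 mm play each side; its x axis points to the end stop. Origin: centre of its underside. It starts 25 to 65 mm short of the stop and slides with a few newtons of friction.
- box_end (a point): On the box: middle of the lower edge of the end that faces the stop (box x = +70 mm, z = 0). It meets stop when the box is home.
- box_near_end (a point): On the box: centre of the opposite end face, the one to push on (box x = -70 mm, 30 mm above its underside).
- handle (a joint): Clamp handle angle, rad. 0: open, at its stop, leaning 0.70 from upright away from the box (to jig +x). Grows as the handle is pushed up and over towards the box. The over-centre drive resists (about 8 N at the tip) up to the dead point at 0.70 (upright); let go before it, the handle falls back to 0. From about 0.75 on it snaps by itself to the lock stop at 1.15, leaning 0.45 towards the box.
- handle_pivot (a point): Axis of the handle, jig x = 125, y = 0 mm, 112 mm above the table; the handle swings in the jig's vertical x-z plane. Fixed to the jig.
- handle_tip (a point): Centre of the handle's free end, 115 mm from the pivot. Steel lever, its last 75 mm a black round rubber grip, 22 mm diameter. Open, the tip is 200 mm above the table and 74 mm outward (jig +x) of the pivot; upright, 227 mm above the table. A vertical finger outside the handle, its end 45 mm above the pivot, moving level along jig -x to about the pivot, pushes it over.
- clamp_arm: The clamp's steel arm, 105 x 16 x 12 mm, with a 22 mm rubber foot at its free end; turned by the handle. Pivot (origin) at jig x = 100, y = 0 mm, 105 mm above the table. Open it slopes up over the stop (end about 185 mm above the table); locked it lies level over the box, the sprung foot pressing on the lid 50 mm in from the stop with about 4 N.
- small_box: Bystander: small lacquered box 60 x 50 x 45 mm, standing on the table on the robot's side of the jig. Origin: centre of its underside.
- jar: Bystander: closed amber jar, 54 mm diameter, 80 mm high, standing on the table beyond the jig. Origin: centre of its underside.
- screwdriver: Bystander: screwdriver 170 mm long, lying on the table beyond the jig.
There are look-alikes about, which are no part of the job. There is more than one size of the box; the one meant has the size given above.

How it is judged (in metres and radians):
On the way, in this order (a step that is already met when the one before it is completed fails the run):
1. the box is pushed home against the end stop (within 3 mm) while the clamp is still open (x of box_end in the frame of stop above -0.003 m and value of joint handle below 0.4 rad), for 0.2 s.
2. the handle has snapped into lock (value of joint handle above 1.05 rad), for 0.2 s.
At the end, for the whole second after the job is handed in: The box stands flat and still within 4 mm of the end stop, the handle is in lock (joint above 1.05 rad of 1.15) and the clamp's foot presses on the box with more than 1.5 N (x of box_end in the frame of stop above -0.004 m and value of joint handle above 1.05 rad and contact force between clamp_arm and box above 1.5 N and angle between box's own z axis and vertical below 0.05 rad and linear speed of box below 0.02 m/s); the robot touches nothing.
It fails at once if the box is lifted or tipped (more than 8 mm or 0.15 rad) (z of box in the frame of jig above 0.026 m or angle between box's own z axis and vertical above 0.15 rad).
It fails at once if the clamp is worked by its arm instead of its handle (robot pushes the arm with more than 5 N) (contact force between any of the fingers, the arm and clamp_arm above 5 N).
It fails at once if a bystander is moved more than 20 mm (distance of any of small_box, jar, screwdriver from where it was at the start of the episode above 0.02 m).
It also fails if it takes over 56 s, if anything falls off the work surface, if the arm or the gripper's body presses on something with over 40 N, if the wrist force passes 120 N, or if a joint passes its speed limit or range.

## Robot

A 7-joint arm with a two-finger parallel gripper is mounted at the origin on the work surface. World frame = base frame: x ahead of the robot, y to its left, z up, the work surface at z = 0. Lengths are in m, angles in degrees, forces in N, time in s.
With the tool pointing down it reaches from about 0.425 to 0.875 m from the base axis. Payload 4.7 kg.
Tool frame: the origin (TCP) lies on the centre line of the jaws, within the pads' length; the fingertips stand ahead of it and the grasp point (between the pads) lies 2 mm behind it (env.tip_reach is the x of the fingertips in the tool frame, in m); x points along the fingers, z is the direction in which the jaws open and shut, and the axes are right-handed (so a half turn about x gives the same grasp; the last joint's range is limited). The gripper opens to 87 mm and grips with 3 to 60 N. Pads are 19 mm wide; open, the fingers measure 117 mm over their backs; the gripper's body (75 mm by 190 mm) begins 51 mm behind the grasp point.
Start: joints at [-73.046, 18.392, -4.016, 83.108, 1.295, 78.541, -3.26], TCP at [0.181, 0.624, 0.24] pointing down, gripper open.
Joint ranges: [-163.93, 163.93], [-17.29, 119.83], [-79.2, 71.16], [3.27, 140.29], [-89.18, 269.18], [5.43, 117.66], [-154.24, 154.24]. Speed limits (degrees/s): [147.25, 147.25, 180, 180, 180, 180, 180].

## Interface

Orientations are given as [roll, pitch, yaw] about the fixed x, y, z axes, in that order (R = Rz(yaw) Ry(pitch) Rx(roll)).
In Python, from cell import telemetry, optics, env, models gives the robot as it stands.
- The arm moves only by the shell command python3 -m pendant 'ROWS' [FORCE]. ROWS is JSON, a list of rows, each a list of 3 entries, a list of its own where there are three numbers: the finger opening in mm, from 0 to 87, then the shift along the tool's x, y, z in mm, then the turn, a rotation vector about the tool's x, y, z in rad. A call has 1 to 10 rows; each row is the pose to reach, as a shift and turn from the pose commanded when the call began, along the tool's axes at that moment; what a row does not reach only later rows make up. A row lasts 1/12 s, in which the tool goes at most 41.7 mm and 7.16 degrees, less where a joint would pass 70% of its speed; a pose out of reach is approached as far as the arm can. A call with a gripper value outside its range is refused whole. The fingers move at their own pace and stop on an object; FORCE is the grip in N (left out, the last holds). Time passes only in rows, so rows that repeat a pose let the fingers close. It gives the time, the measured TCP pose, the force and the opening at its end, in the units of the state.
- telemetry.get_obs(): the state, without advancing time (a new reading comes with each control period).
- optics.read_camera(name): name is "scene" or "top"; returns a dict with "image" (400x640x3 uint8, blue, green, red), "range_z" (400x640 float32, m along the optical axis (not along the pixel's ray), 0 where there is no reading), "fx", "fy", "cx", "cy" (pixels), "cam_to_world" (4x4, takes a point from camera to world coordinates). Camera axes: x right, y up, looking along -z (the intrinsics and any distortion apply to the point x, -y, -z); pixel columns grow to the right and rows downward; lengths in m; the calibration is good to about 2 mm. A picture is of the moment at which its call begins.
- env.sign_off(): hands the job in, once; it reports no verdict.
Trained networks look in the newest picture that a camera, given by its name, has taken for a name from the list of things; names that differ only in an ending like _2 or _b are one class to them, and where a whole thing is asked for, a point or a joint stands for the part that bears it (a point fixed in the world has none). Each returns a list of dicts, best first, with "confidence" (0 to 1); they miss things now and then, are a little off and sometimes report something else, mostly with a low value. They report only what shows in the picture. A call takes as long as a camera call. They do not tell look-alikes from the thing itself.
- models.masks_of(camera, label): "pixels" (400x640 bool, what is visible of it) and "extent" ([left, top, right, bottom] as shares, 0 to 1, of the picture: columns of its width, rows of its height, round what is visible of it).
- models.landmark_of(camera, label): "centre" ([row, column] as shares, 0 to 1, of the picture: columns of its width, rows of its height: a listed point, or the origin of a listed thing).
The state is a dict: "time_s": time; "qpos": joint angles; "joint_velocities": joint speeds; "effort": joint torques, N m; "tool_pos": TCP position; "tool_rot": TCP orientation; "force": force on the tool from outside, world axes, zero at the start; "wrist_torque": the same for the moment, N m; "grip_width": finger opening in m.
Only numpy, scipy, OpenCV 4.12 (cv2) and the standard library are available. Lean on these libraries where they do the work, as an engineer would, in place of code of your own. Each camera call takes 0.05 s, during which the arm holds its last target.

## Working session

There is one attempt and no reset: what is moved stays moved. The work goes in short steps, Python scripts to look and compute and a shell command to move; the robot and the scene stay as the last step left them, time stands still between calls to the robot, and variables do not carry over. Pictures are saved under pics/ and viewed, and the job is handed in when it is done.

```bash
ls; mkdir -p pics; cat > h.py <<'E'
import numpy as np, cv2
from cell import telemetry, optics, env, models
def pix2w(c,r,col,z=None):
    # back-project pixel at depth
    T=c['cam_to_world']; d=c['range_z'][int(round(r)),int(round(col))] if z is None else z
    p=np.array([(col-c['cx'])/c['fx']*d, -(r-c['cy'])/c['fy']*d, -d,1]); return (T@p)[:3]
def cloud(c,m=None):
    d=c['range_z']; rr,cc=np.nonzero((d>0)&(m if m is not None else True)); z=d[rr,cc]
    P=np.stack([(cc-c['cx'])/c['fx']*z,-(rr-c['cy'])/c['fy']*z,-z,np.ones_like(z)],1)
    return (P@c['cam_to_world'].T)[:,:3]
E
python3 - <<'E'
from h import *
o=telemetry.get_obs()
print({k:np.round(v,3) for k,v in o.items()}, env.tip_reach)
for n in ['scene','top']:
    c=optics.read_camera(n); cv2.imwrite(f'pics/{n}0.png',c['image']); print(n,[k for k in c],c['fx'],c['cx'],c['cy'],np.round(c['cam_to_world'],3).tolist())
    for l in ['jig','stop','box','box_end','box_near_end','handle_pivot','handle_tip','clamp_arm','small_box','jar','screwdriver']:
        for k in models.landmark_of(n,l)[:3]:
            r,q=k['centre'][0]*400,k['centre'][1]*640
            try: w=np.round(pix2w(c,min(r,399),min(q,639)),3)
            except Exception as e: w=e
            print(l,round(k['confidence'],2),round(r),round(q),w)
E
```

```text
pics
{'time_s': np.float64(0.0), 'qpos': array([-73.045,  18.44 ,  -4.015,  83.175,   1.295,  78.542,  -3.259]), 'joint_velocities': array([-0.015,  0.006, -0.006, -0.018,  0.044,  0.025,  0.055]), 'effort': array([ 0.0000e+00, -4.9130e+01, -4.0400e-01, -3.1254e+01, -6.4000e-02,
        4.3000e-02,  0.0000e+00]), 'tool_pos': array([0.181, 0.624, 0.238]), 'tool_rot': array([-176.918,   89.887, -103.062]), 'force': array([-0.466,  0.206,  0.435]), 'wrist_torque': array([ 0.021,  0.005, -0.019]), 'grip_width': np.float64(0.087)} 0.017
scene ['image', 'range_z', 'fx', 'fy', 'cx', 'cy', 'cam_to_world'] 382.51160082024296 318.9516114224486 202.85008771618953 [[-0.54, -0.741, 0.398, 0.868], [0.841, -0.471, 0.265, 0.215], [-0.009, 0.479, 0.878, 0.884], [0.0, 0.0, 0.0, 1.0]]
jig 0.71 249 325 [0.585 0.041 0.048]
stop 0.8 264 345 [0.592 0.1   0.052]
box 0.9 226 313 [ 0.563 -0.008  0.079]
box 0.84 206 438 [0.359 0.216 0.082]
box 0.69 208 206 [ 0.651 -0.268  0.044]
box_end 0.92 215 225 [ 0.629 -0.239 -0.   ]
box_end 0.76 249 330 [0.571 0.047 0.025]
box_near_end 0.76 217 424 [0.385 0.198 0.049]
bo
[... 648 characters left out ...]
0, 0.0, 0.0, 1.0]]
jig 0.74 187 292 [0.56  0.037 0.08 ]
stop 0.69 179 275 [0.586 0.079 0.015]
stop 0.26 196 318 [ 0.539 -0.022  0.077]
stop 0.18 166 244 [0.609 0.145 0.073]
box 0.76 196 316 [ 0.539 -0.019  0.081]
box 0.57 302 216 [0.303 0.206 0.074]
box_end 0.72 162 407 [ 0.625 -0.243  0.016]
box_near_end 0.93 198 348 [ 0.54  -0.097  0.017]
box_near_end 0.7 148 445 [ 0.655 -0.328  0.043]
box_near_end 0.64 266 228 [0.383 0.18  0.076]
handle_pivot 0.68 161 242 [0.613 0.144 0.116]
handle_tip 0.79 140 202 [0.642 0.213 0.201]
clamp_arm 0.23 130 339 [ 0.693 -0.073  0.072]
small_box 0.84 253 295 [0.408 0.031 0.047]
jar 0.62 128 340 [ 0.695 -0.074  0.08 ]
screwdriver 0.76 111 293 [0.751 0.035 0.026]
```

View pics/top0.png

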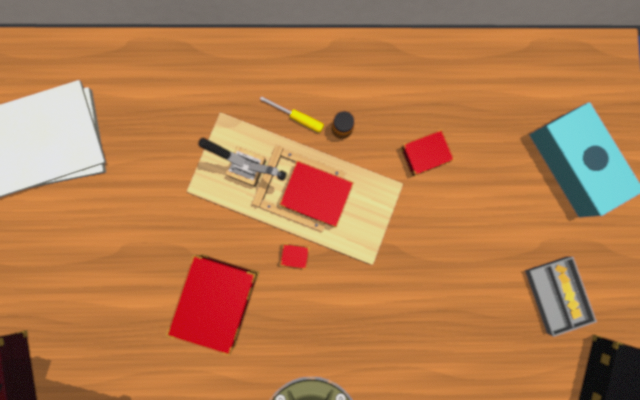

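View pics/scene0.png

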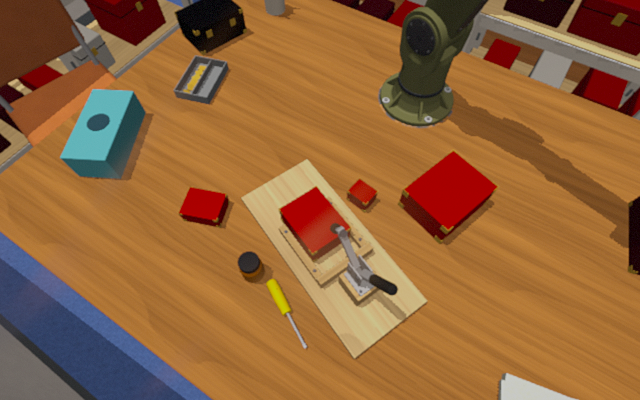

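```bash
python3 - <<'E'
from h import *
from scipy.spatial.transform import Rotation as R
o=telemetry.get_obs(); print(R.from_euler('xyz',o['tool_rot'],degrees=True).as_matrix().round(3))
for n in ['top','scene']:
    c=optics.read_camera(n); P=cloud(c)
    for lo,hi,nm in [(.012,.024,'board'),(.072,.085,'lid'),(.034,.045,'guides'),(.046,.057,'stop')]:
        m=(P[:,2]>lo)&(P[:,2]<hi)&(P[:,0]>.42)&(P[:,0]<.72)&(P[:,1]>-.24)&(P[:,1]<.33)
        Q=P[m]; rect=cv2.minAreaRect(Q[:,:2].astype(np.float32)); print(n,nm,len(Q),np.round(rect[0],3),np.round(rect[1],3),round(rect[2],1),'z',np.median(Q[:,2]).round(4))
E
```

```text
[[ 0.    -0.961  0.278]
 [ 0.     0.278  0.961]
 [-1.    -0.     0.   ]]
top board 10468 [0.604 0.018] [0.482 0.293] 68.9 z 0.0172
top lid 3376 [0.635 0.02 ] [0.277 0.249] 68.3 z 0.0772
top guides 1169 [ 0.605 -0.047] [0.242 0.389] 36.1 z 0.0396
top stop 551 [ 0.587 -0.009] [0.245 0.31 ] 37.1 z 0.0509
scene board 9592 [0.577 0.028] [0.499 0.318] 74.7 z 0.0198
scene lid 3072 [0.634 0.021] [0.284 0.251] 68.3 z 0.0796
scene guides 1096 [ 0.626 -0.018] [0.283 0.385] 41.1 z 0.0413
scene stop 689 [ 0.629 -0.013] [0.277 0.384] 42.2 z 0.053
```

Top view: the jig (centre ~(295,188)) is yawed about 69°. The red box lies in it at ~(317,194), with the clamp handle open at (205,145). The small box is at (294,256), the jar at (343,123) and the screwdriver at (292,113). The other red boxes are look-alikes. Next I'll fit the jig precisely.

```bash
cat >> h.py <<'E'
def comp(c,P,img_mask): pass
def fit(n,show=True):
    c=optics.read_camera(n); d=c['range_z']; H,W=d.shape
    cc,rr=np.meshgrid(np.arange(W),np.arange(H))
    P=np.stack([(cc-c['cx'])/c['fx']*d,-(rr-c['cy'])/c['fy']*d,-d,np.ones_like(d)],-1)@c['cam_to_world'].T
    X,Y,Z=P[...,0],P[...,1],P[...,2]
    roi=(d>0)&(X>.42)&(X<.75)&(Y>-.26)&(Y<.36)
    out={}
    def big(m):
        k,l,s,_=cv2.connectedComponentsWithStats(m.astype(np.uint8),connectivity=4); i=1+np.argmax(s[1:,4]); return l==i
    m=big(roi&(Z>.010)); q=P[m][:,:2].astype(np.float32); out['board']=cv2.minAreaRect(q)
    b=c['image'].astype(int); red=(b[...,2]>120)&(b[...,1]<60)
    m=big(roi&red&(Z>.070)&(Z<.088)); q=P[m][:,:2].astype(np.float32); out['lid']=cv2.minAreaRect(q); zl=np.median(Z[m])
    if show:
        for k,v in out.items(): print(n,k,np.round(v[0],4),np.round(v[1],4),round(v[2],2))
        print('lidz',zl.round(4))
    return c,P,roi,out
E
python3 - <<'E'
from h import *
for n in ['top','scene']:
    c,P,roi,o=fit(n)
    v=o['board']; a=np.radians(v[2]); a=a if v[1][0]>v[1][1] else a-np.pi/2
    if np.sin(a)<0:a+=np.pi
    ex=np.array([np.cos(a),np.sin(a)]); ey=np.array([-ex[1],ex[0]]); C=np.array(v[0])
    print('yaw',np.degrees(a))
    S=P[roi][:,:3]; J=np.c_[(S[:,:2]-C)@ex,(S[:,:2]-C)@ey,S[:,2]]
    # handle pts
    h=J[(J[:,2]>.12)&(abs(J[:,1])<.06)&(J[:,0]>.05)]
    for lo in np.arange(.12,.22,.01):
        k=h[(h[:,2]>=lo)&(h[:,2]<lo+.01)]
        if len(k): print('h',round(lo,3),len(k),k.min(0).round(3),k.max(0).round(3))
    l=(np.array(o['lid'][0])-C); print('lid in jig',l@ex,l@ey)
    s=J[(J[:,2]>.045)&(J[:,2]<.058)&(abs(J[:,1])<.08)&(J[:,0]>0.04)&(J[:,0]<.1)]; print('stop',np.percentile(s,[2,50,98],axis=0).round(4).tolist())
E
```

```text
top board [0.5666 0.0325] [0.4811 0.2102] 68.16
top lid [ 0.5442 -0.0175] [0.134  0.1065] 68.22
lidz 0.0772
yaw 68.15518188476562
h 0.12 134 [ 0.083 -0.015  0.12 ] [0.137 0.016 0.13 ]
h 0.13 75 [ 0.073 -0.01   0.13 ] [0.152 0.014 0.139]
h 0.14 57 [ 0.062 -0.009  0.14 ] [0.155 0.01  0.15 ]
h 0.15 74 [ 0.059 -0.011  0.15 ] [0.166 0.011 0.16 ]
h 0.16 72 [ 0.052 -0.01   0.16 ] [0.173 0.011 0.17 ]
h 0.17 61 [ 0.05 -0.01  0.17] [0.178 0.011 0.18 ]
h 0.18 80 [ 0.05 -0.01  0.18] [0.188 0.011 0.19 ]
h 0.19 82 [ 0.178 -0.01   0.19 ] [0.205 0.011 0.2  ]
h 0.2 41 [ 0.185 -0.008  0.2  ] [0.198 0.011 0.209]
lid in jig -0.05470398173557719 0.0022396086984883576
stop [[0.0599, -0.0726, 0.0459], [0.069, 0.0113, 0.0508], [0.0882, 0.0731, 0.0559]]
scene board [0.5632 0.0323] [0.4798 0.2109] 68.13
scene lid [ 0.544  -0.0164] [0.1372 0.1084] 68.09
lidz 0.0798
yaw 68.12830352783203
h 0.12 177 [ 0.081 -0.018  0.12 ] [0.138 0.016 0.13 ]
h 0.13 83 [ 0.069 -0.015  0.13 ] [0.145 0.009 0.14 ]
h 0.14 72 [ 0.065 -0.011  0.14 ] [0.156 0.009 0.15 ]
h 0.15 83 [ 0.058 -0.011  0.15 ] [0.164 0.009 0.16 ]
h 0.16 88 [ 0.05  -0.011  0.16 ] [0.176 0.008 0.17 ]
h 0.17 60 [ 0.052 -0.011  0.17 ] [0.181 0.007 0.18 ]
h 0.18 80 [ 0.05  -0.011  0.18 ] [0.193 0.009 0.19 ]
h 0.19 79 [ 0.051 -0.011  0.19 ] [0.206 0.009 0.2  ]
h 0.2 88 [ 0.184 -0.011  0.2  ] [0.202 0.009 0.208]
lid in jig -0.05237646359999353 -0.00036649748985162744
stop [[0.0601, -0.0744, 0.0466], [0.0696, -0.0171, 0.0536], [0.0783, 0.0721, 0.057]]
```

```bash
python3 -m pendant '[[40,[-60,-80,-61],[0.2,0,0]],[40,[-60,-160,-122],[0.42,0,0]],[40,[-60,-240,-184],[0.63,0,0]],[40,[-60,-320,-245],[0.84,0,0]],[40,[-60,-320,-245],[0.84,0,0]],[40,[-60,-320,-245],[0.84,0,0]],[40,[-60,-320,-245],[0.84,0,0]],[40,[-60,-320,-245],[0.84,0,0]],[40,[-60,-320,-245],[0.84,0,0]],[40,[-60,-320,-245],[0.84,0,0]]]' 10
cat >> h.py <<'E'
from scipy.spatial.transform import Rotation as R
C=np.array([.565,.0324]); YAW=np.radians(68.14)
EX=np.array([np.cos(YAW),np.sin(YAW)]); EY=np.array([-EX[1],EX[0]])
def plan(jx,jy,tipz):
    "shift/turn for tool so that fingertips are at jig jx,jy, world z tipz, tool y along jig x"
    o=telemetry.get_obs(); M=R.from_euler('xyz',o['tool_rot'],degrees=True).as_matrix(); p=np.array(o['tool_pos'])
    t=np.r_[C+jx*EX+jy*EY, tipz+env.tip_reach]
    G=np.c_[[0,0,-1],np.r_[EX,0],np.r_[-EY,0]]
    print('jig now',((p[:2]-C)@EX).round(4),((p[:2]-C)@EY).round(4),'tipz',(p[2]-env.tip_reach).round(4),'t',o['time_s'],'F',np.round(o['force'],1),'q',np.round(o['qpos']))
    print('shift mm',(M.T@(t-p)*1000).round(1),'turn',R.from_matrix(M.T@G).as_rotvec().round(3))
E
python3 -c "
from h import *
plan(-.165,0,.28)"
```

```text
time_s: 2.23
tool_pos: [0.4216, 0.2973, 0.3003]
tool_rot: [3.6, 89.9, 29.2]
force: [1.0, 0.6, -0.4]
grip_width: 0.0407
jig now 0.1924 0.2317 tipz 0.2833 t 2.2333 F [ 1.   0.6 -0.4] q [-54.   0.  16.  97.  -0.  83. -12.]
shift mm [   3.1 -412.3 -106.9] turn [ 0.829  0.001 -0.001]
```

```bash
python3 -m pendant '[[40,[3,-41,-11],[0.12,0,0]],[40,[3,-82,-22],[0.24,0,0]],[40,[3,-123,-33],[0.36,0,0]],[40,[3,-164,-44],[0.48,0,0]],[40,[3,-205,-55],[0.6,0,0]],[40,[3,-246,-66],[0.72,0,0]],[40,[3,-287,-77],[0.829,0,0]],[40,[3,-328,-88],[0.829,0,0]],[40,[3,-370,-98],[0.829,0,0]],[40,[3,-412,-107],[0.829,0,0]]]'
python3 -c "
from h import *
plan(-.155,0,.035)"
```

```text
time_s: 3.07
tool_pos: [0.5002, -0.1109, 0.2971]
tool_rot: [53.7, 89.9, 32.0]
force: [1.1, 0.6, -0.3]
grip_width: 0.0398
jig now -0.1571 0.0068 tipz 0.2801 t 3.0667 F [ 1.1  0.6 -0.3] q [-31.  -1.  41.  99.   1.  82. -12.]
shift mm [245.1   1.7   6.5] turn [ 0.002  0.001 -0.002]
```

```bash
python3 -m pendant '[[40,[41,0,0],[0,0,0]],[40,[82,0,0],[0,0,0]],[40,[123,0,0],[0,0,0]],[40,[164,0,0],[0,0,0]],[40,[200,0,0],[0,0,0]],[40,[225,0,0],[0,0,0]],[40,[245,0,0],[0,0,0]],[40,[245,0,0],[0,0,0]],[40,[245,0,0],[0,0,0]]]'
python3 -c "
from h import *
plan(-.095,0,.035)
c,P,roi,o=fit('top');cv2.imwrite('pics/top1.png',c['image'])"
```

```text
time_s: 3.82
tool_pos: [0.4997, -0.1088, 0.0512]
tool_rot: [-144.8, 89.9, -166.6]
force: [-0.0, -0.1, 0.2]
grip_width: 0.04
jig now -0.1553 0.008 tipz 0.0342 t 3.8167 F [-0.  -0.1  0.2] q [-27.  14.  40. 115. -11.  54.  -3.]
shift mm [-0.9 60.3  8.1] turn [ 0.001 -0.002  0.001]
top board [0.5738 0.0519] [0.4428 0.2142] 67.39
top lid [ 0.5439 -0.018 ] [0.1346 0.107 ] 68.66
lidz 0.0772
```

View pics/top1.png

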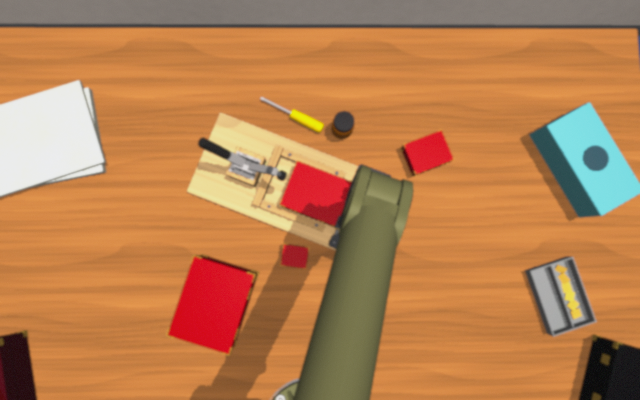

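```bash
python3 -m pendant '[[40,[0,6,4],[0,0,0]],[40,[0,12,8],[0,0,0]],[40,[0,17,8],[0,0,0]],[40,[0,21,8],[0,0,0]],[40,[0,25,8],[0,0,0]],[40,[0,29,8],[0,0,0]],[40,[0,33,8],[0,0,0]],[40,[0,37,8],[0,0,0]],[40,[0,41,8],[0,0,0]],[40,[0,45,8],[0,0,0]]]'
python3 -c "
from h import *
plan(-.0895,0,.035)"
```

```text
time_s: 4.7
tool_pos: [0.5244, -0.0695, 0.0515]
tool_rot: [-157.0, 90.0, -178.8]
force: [-0.6, -2.7, 2.1]
grip_width: 0.0402
jig now -0.1097 -0.0003 tipz 0.0345 t 4.7 F [-0.6 -2.7  2.1] q [-30.  16.  39. 113. -12.  55.  -6.]
shift mm [-0.5 20.2 -0.3] turn [ 0.002 -0.     0.   ]
```

```bash
python3 -m pendant '[[40,[0,3,0],[0,0,0]],[40,[0,6,0],[0,0,0]],[40,[0,9,0],[0,0,0]],[40,[0,12,0],[0,0,0]],[40,[0,14,0],[0,0,0]],[40,[0,16,0],[0,0,0]],[40,[0,18,0],[0,0,0]],[40,[0,18,0],[0,0,0]]]'
python3 -m pendant '[[40,[0,1,0],[0,0,0]],[40,[0,2,0],[0,0,0]],[40,[0,2,0],[0,0,0]]]'
python3 -c "
from h import *
plan(-.0895,0,.035)"
```

```text
time_s: 5.37
tool_pos: [0.5314, -0.0524, 0.0515]
tool_rot: [88.7, 90.0, 67.0]
force: [0.3, -1.6, -0.1]
grip_width: 0.0404
time_s: 5.62
tool_pos: [0.5315, -0.052, 0.0515]
tool_rot: [-110.6, 89.9, -132.4]
force: [-1.8, -3.8, 2.3]
grip_width: 0.0399
jig now -0.0908 -0.0003 tipz 0.0345 t 5.6167 F [-1.8 -3.8  2.3] q [-31.  17.  38. 112. -13.  55.  -8.]
shift mm [-0.5  1.3 -0.3] turn [ 0.001 -0.     0.001]
```

```bash
python3 -m pendant '[[40,[0,1,0],[0,0,0]],[40,[0,2,0],[0,0,0]],[40,[0,3,0],[0,0,0]],[40,[0,3,0],[0,0,0]]]'
python3 -c "
from h import *
plan(-.0895,0,.035)"
python3 -m pendant '[[40,[0,1,0],[0,0,0]],[40,[0,2,0],[0,0,0]],[40,[0,3,0],[0,0,0]],[40,[0,3,0],[0,0,0]]]'
python3 -c "
from h import *
plan(-.0895,0,.035)
for n in ['top','scene']:
  c,P,roi,o=fit(n);cv2.imwrite(f'pics/{n}2.png',c['image'])"
```

```text
time_s: 5.95
tool_pos: [0.5314, -0.0519, 0.0515]
tool_rot: [-109.6, 89.7, -131.5]
force: [-5.9, -9.5, 4.8]
grip_width: 0.0399
jig now -0.0907 -0.0002 tipz 0.0345 t 5.95 F [-5.9 -9.5  4.8] q [-31.  17.  38. 112. -13.  55.  -9.]
shift mm [-0.5  1.2 -0.2] turn [-0.    -0.002  0.004]
time_s: 6.28
tool_pos: [0.5313, -0.0518, 0.0514]
tool_rot: [-107.9, 89.5, -129.8]
force: [-8.4, -14.5, 7.7]
grip_width: 0.0397
jig now -0.0907 -0.0001 tipz 0.0344 t 6.2833 F [ -8.4 -14.5   7.7] q [-31.  17.  38. 112. -12.  55.  -9.]
shift mm [-0.6  1.2 -0.1] turn [-0.002 -0.003  0.008]
top board [0.5477 0.0401] [0.4806 0.2511] 67.98
top lid [0.5657 0.0402] [0.0988 0.1063] 67.68
lidz 0.0772
scene board [0.5527 0.0358] [0.4815 0.2326] 68.06
scene lid [0.5598 0.0269] [0.1331 0.109 ] 67.74
lidz 0.0798
```

Force builds to about 17 N with no more movement, so the box is against the stop. I'll retract and check.

```bash
python3 -m pendant '[[40,[0,-6,0],[0,0,0]],[40,[0,-12,0],[0,0,0]],[40,[0,-24,0],[0,0,0]],[40,[0,-40,0],[0,0,0]],[20,[-40,-50,0],[0,0,0]],[0,[-80,-50,0],[0,0,0]],[0,[-120,-50,0],[0,0,0]],[0,[-160,-50,0],[0,0,0]],[0,[-200,-50,0],[0,0,0]],[0,[-240,-50,0],[0,0,0]]]'
python3 -c "
from h import *
plan(.215,.12,.28)
for n in ['top','scene']:
  c,P,roi,o=fit(n);cv2.imwrite(f'pics/{n}3.png',c['image'])
  CC=np.array([.5666,.0325] if n=='top' else [.5632,.0323]); print(n,(np.array(o['lid'][0])-CC)@EX,'far end', max((q-CC)@EX for q in cv2.boxPoints(o['lid'])))
"
```

```text
time_s: 7.22
tool_pos: [0.5151, -0.0919, 0.2937]
tool_rot: [76.2, 89.9, 54.4]
force: [1.6, -0.3, -0.3]
grip_width: 0.0078
jig now -0.1339 -0.0 tipz 0.2767 t 7.2167 F [ 1.6 -0.3 -0.3] q [-33.   1.  41.  98.  -1.  82. -14.]
shift mm [  -2.6  349.2 -119.3] turn [ 0.002  0.    -0.002]
top board [0.5739 0.0541] [0.4354 0.2143] 67.66
top lid [0.5588 0.0237] [0.1353 0.1061] 68.51
lidz 0.0771
top -0.011110933167393333 far end 0.05686023198559605
scene board [0.5628 0.0318] [0.4811 0.2109] 68.11
scene lid [0.559  0.0247] [0.1366 0.109 ] 67.46
lidz 0.0798
scene -0.008587975332040051 far end 0.06037046148202036
```

View pics/scene3.png

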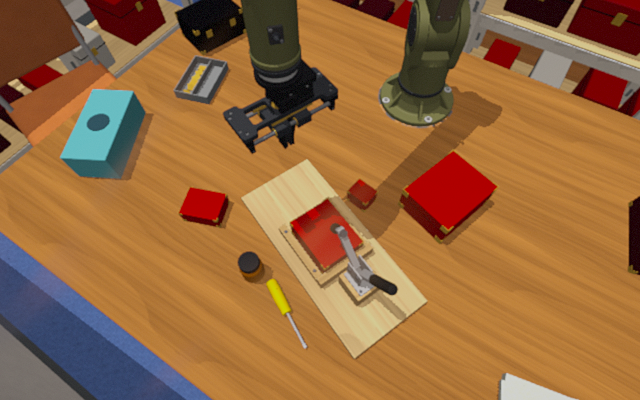

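The box is flush with the stop: its centre is at jig x ≈ −0.009 to −0.011, against −0.010 nominal. The pixel position is ~(328,233) and the clamp is still open. Next I'll go over to the outer side of the handle.

```bash
python3 -m pendant '[[0,[0,41,0],[0,0,0]],[0,[0,82,0],[0,0,0]],[0,[0,123,0],[0,0,0]],[0,[0,164,0],[0,0,0]],[0,[0,205,0],[0,0,0]],[0,[0,246,0],[0,0,0]],[0,[0,287,0],[0,0,0]],[0,[0,328,0],[0,0,0]],[0,[0,365,0],[0,0,0]],[0,[0,365,0],[0,0,0]]]'
python3 -m pendant '[[0,[0,0,0],[0,0,0]],[0,[0,0,0],[0,0,0]],[0,[0,0,0],[0,0,0]]]'
python3 -c "
from h import *
plan(.232,0,.172)"
```

```text
time_s: 8.15
tool_pos: [0.6502, 0.2581, 0.2877]
tool_rot: [149.8, 89.7, 128.7]
force: [-2.1, 1.5, -1.1]
grip_width: 0.0007
time_s: 8.4
tool_pos: [0.6511, 0.2447, 0.2917]
tool_rot: [-40.7, 90.0, -62.6]
force: [0.5, 0.2, 0.7]
grip_width: 0.0007
jig now 0.2291 -0.0009 tipz 0.2747 t 8.4 F [0.5 0.2 0.7] q [-44.  25.  31.  72. -13.  86. -37.]
shift mm [102.7   2.9  -0.9] turn [-0.001  0.     0.   ]
```

```bash
python3 -m pendant '[[0,[30,4,0],[0,0,0]],[0,[60,4,0],[0,0,0]],[0,[90,4,0],[0,0,0]],[0,[103,4,0],[0,0,0]],[0,[103,4,0],[0,0,0]],[0,[103,4,0],[0,0,0]]]'
python3 -c "
from h import *
plan(.2,0,.172)
for n in ['top','scene']:
  c,P,roi,o=fit(n);cv2.imwrite(f'pics/{n}4.png',c['image'])
"
```

```text
time_s: 8.9
tool_pos: [0.6526, 0.2496, 0.1894]
tool_rot: [59.9, 90.0, 38.1]
force: [0.3, 0.4, 0.7]
grip_width: 0.0007
jig now 0.2342 -0.0004 tipz 0.1724 t 8.9 F [0.3 0.4 0.7] q [-44.  28.  30.  80. -14.  76. -36.]
shift mm [  0.4 -34.2  -0.4] turn [ 0.  0. -0.]
top board [0.5821 0.2257] [0.3379 0.1203] 5.81
top lid [0.5588 0.0241] [0.1334 0.1062] 68.46
lidz 0.0772
scene board [0.5263 0.0756] [0.5342 0.3114] 68.14
scene lid [0.5591 0.0248] [0.1367 0.1078] 67.82
lidz 0.0797
```

View pics/scene4.png

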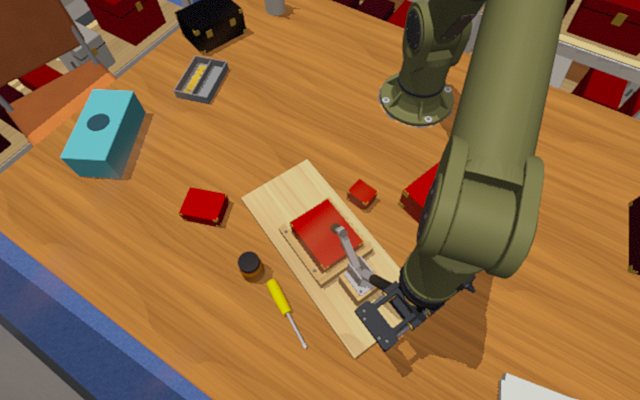

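The closed fingers stand outside the handle, at ~(390,310). I'll push level along −x.

```bash
python3 -m pendant '[[0,[0,-12,0],[0,0,0]],[0,[0,-24,0],[0,0,0]],[0,[0,-32,0],[0,0,0]],[0,[0,-38,0],[0,0,0]],[0,[0,-44,0],[0,0,0]],[0,[0,-50,0],[0,0,0]],[0,[0,-56,0],[0,0,0]],[0,[0,-62,0],[0,0,0]],[0,[0,-68,0],[0,0,0]],[0,[0,-74,0],[0,0,0]]]'
python3 -c "
from h import *
plan(.13,0,.172)"
```

```text
time_s: 9.83
tool_pos: [0.6351, 0.2059, 0.2083]
tool_rot: [69.6, 86.8, 48.7]
force: [5.2, 35.2, 52.4]
grip_width: 0.0004
jig now 0.1872 -0.0005 tipz 0.1913 t 9.8333 F [ 5.2 35.2 52.4] q [-43.  21.  31.  87. -13.  73. -32.]
shift mm [ 16.3 -58.1  -1.8] turn [ 0.017  0.019 -0.052]
```

```bash
python3 -c "
from h import *
for n in ['top','scene']:
  c=optics.read_camera(n);im=c['image'];cv2.imwrite(f'pics/{n}5.png',cv2.resize(im[90:190,150:310] if n=='top' else im[210:360,300:480],None,fx=4,fy=4,interpolation=cv2.INTER_CUBIC))
"
python3 -m pendant '[[0,[0,10,0],[0,0,0]],[0,[0,25,0],[0,0,0]],[0,[0,40,0],[0,0,0]],[0,[0,60,0],[0,0,0]],[0,[0,75,0],[0,0,0]],[0,[0,75,0],[0,0,0]]]'
python3 -c "
from h import *
plan(.23,0,.145)"
```

```text
time_s: 10.43
tool_pos: [0.6527, 0.2543, 0.1885]
tool_rot: [99.2, 89.9, 77.6]
force: [-1.5, 0.9, -0.0]
grip_width: 0.0003
jig now 0.2386 0.0012 tipz 0.1715 t 10.4333 F [-1.5  0.9 -0. ] q [-44.  28.  30.  80. -14.  76. -36.]
shift mm [26.5 -8.7  1.2] turn [ 0.005 -0.    -0.001]
```

View pics/scene5.png

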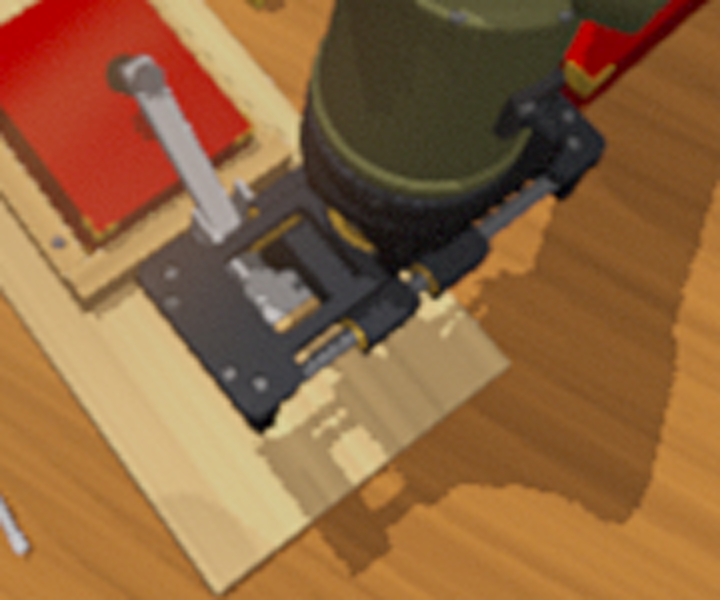

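View pics/top5.png

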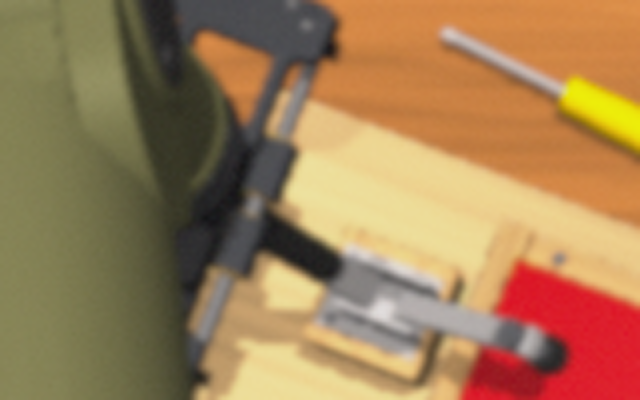

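Reading the jam: the force was about 63 N along the handle axis. The tool had also been carried about 19 mm up on the handle tip's own arc, so the rubber tip sticks to the finger and a level push loads the pivot. I'll push again following the tip's arc, so nothing has to slide.

```bash
python3 -m pendant '[[0,[11,-8,0],[0,0,0]],[0,[11,-14,0],[0,0,0]],[0,[11,-20,0],[0,0,0]],[0,[3,-28,0],[0,0,0]],[0,[-4,-37,0],[0,0,0]],[0,[-10,-46,0],[0,0,0]],[0,[-15,-55,0],[0,0,0]],[0,[-15,-55,0],[0,0,0]]]'
python3 -c "
from h import *
plan(.13,0,.19)"
```

```text
time_s: 11.1
tool_pos: [0.632, 0.1994, 0.2057]
tool_rot: [93.4, 89.8, 71.6]
force: [-0.7, 4.4, 0.3]
grip_width: 0.0001
jig now 0.18 -0.0 tipz 0.1887 t 11.1 F [-0.7  4.4  0.3] q [-43.  23.  31.  85. -12.  76. -33.]
shift mm [ -1.5 -50.   -0. ] turn [-0.    -0.    -0.003]
```

```bash
python3 -m pendant '[[0,[-4,-8,0],[0,0,0]],[0,[-7,-16,0],[0,0,0]],[0,[-9,-24,0],[0,0,0]],[0,[-10,-32,0],[0,0,0]],[0,[-10,-40,0],[0,0,0]],[0,[-10,-47,0],[0,0,0]],[0,[-10,-53,0],[0,0,0]],[0,[-10,-53,0],[0,0,0]],[0,[-10,-53,0],[0,0,0]]]'
python3 -c "
from h import *
plan(.23,0,.2)
c=optics.read_camera('scene');cv2.imwrite('pics/scene6.png',cv2.resize(c['image'][210:360,300:480],None,fx=4,fy=4,interpolation=cv2.INTER_CUBIC))"
```

```text
time_s: 11.85
tool_pos: [0.6127, 0.1504, 0.2136]
tool_rot: [-24.6, 90.0, -46.4]
force: [1.1, 1.0, 0.4]
grip_width: 0.0002
jig now 0.1273 -0.0004 tipz 0.1966 t 11.85 F [1.1 1.  0.4] q [-42.  18.  33.  89. -10.  75. -30.]
shift mm [ -3.4 102.7  -0.3] turn [0. 0. 0.]
```

View pics/scene6.png

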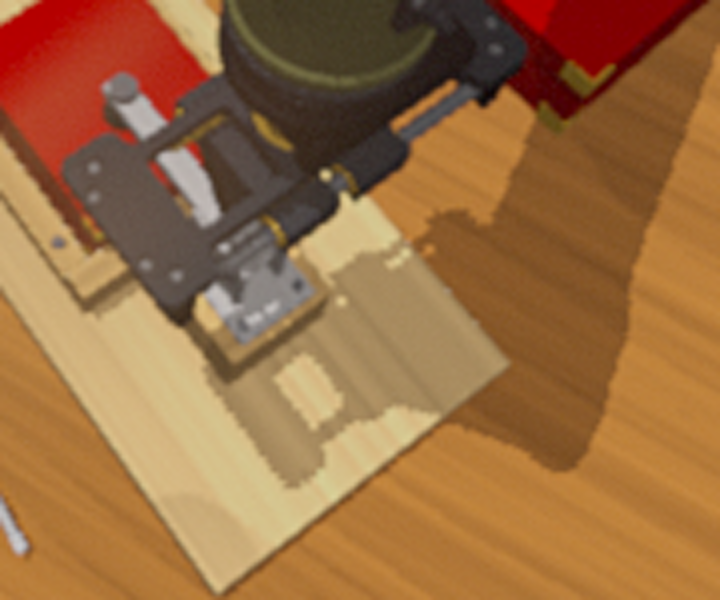

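The arm lies level over the lid at crop (120,90), the contact force has gone, and the handle seems to have snapped over. I'll retract and verify.

```bash
python3 -m pendant '[[0,[0,20,0],[0,0,0]],[0,[0,55,0],[0,0,0]],[0,[-20,90,0],[0,0,0]],[0,[-50,120,0],[0,0,0]],[0,[-80,140,0],[0,0,0]],[0,[-80,160,0],[0,0,0]],[0,[-80,180,0],[0,0,0]],[0,[-80,180,0],[0,0,0]]]'
python3 - <<'E'
from h import *
plan(.23,0,.2)
for n in ['top','scene']:
  c,P,roi,o=fit(n)
  im=c['image'];cv2.imwrite(f'pics/{n}7.png',cv2.resize(im[90:240,170:400] if n=='top' else im[180:360,220:450],None,fx=3,fy=3,interpolation=cv2.INTER_CUBIC))
  CC=np.array([.5666,.0325] if n=='top' else [.5632,.0323])
  S=P[roi][:,:3]; J=np.c_[(S[:,:2]-CC)@EX,(S[:,:2]-CC)@EY,S[:,2]]
  h=J[(J[:,2]>.17)&(abs(J[:,1])<.03)&(J[:,0]>.03)&(J[:,0]<.16)]; 
  if len(h): t=h[h[:,2]>.195].mean(0); print('handle top',t,'lean',np.arctan2(t[0]-.125,t[2]-.112))
  a=J[(J[:,2]>.098)&(J[:,2]<.15)&(abs(J[:,1])<.015)&(J[:,0]>-.03)&(J[:,0]<.06)]; print('arm z',len(a),np.percentile(a,[5,50,95],axis=0).round(3).tolist() if len(a) else '')
  print('far end', max((q-CC)@EX for q in cv2.boxPoints(o['lid'])))
E
```

```text
time_s: 12.57
tool_pos: [0.6792, 0.3247, 0.2923]
tool_rot: [118.6, 89.9, 97.2]
force: [-1.5, 1.0, -0.4]
grip_width: 0.0
jig now 0.3138 0.0028 tipz 0.2753 t 12.5667 F [-1.5  1.  -0.4] q [-45.  33.  29.  61. -16.  90. -40.]
shift mm [ 75.1 -84.    2.2] turn [ 0.008 -0.001 -0.002]
top board [0.5786 0.2882] [0.3499 0.1299] 11.6
top lid [0.559 0.024] [0.1333 0.106 ] 68.12
lidz 0.0772
handle top [0.07947538 0.00128716 0.21184566] lean -0.4277908385728153
arm z 208 [[0.003, -0.007, 0.106], [0.03, 0.001, 0.11], [0.057, 0.008, 0.118]]
far end 0.05597202125007594
scene board [0.5897 0.2834] [0.3293 0.1151] 10.3
scene lid [0.5574 0.0203] [0.1291 0.1088] 67.38
lidz 0.0798
handle top [ 0.08399311 -0.00215994  0.21077745] lean -0.39349323668020286
arm z 214 [[0.005, -0.008, 0.106], [0.03, -0.002, 0.113], [0.057, 0.007, 0.12]]
far end 0.05196522039115106
```

View pics/scene7.png

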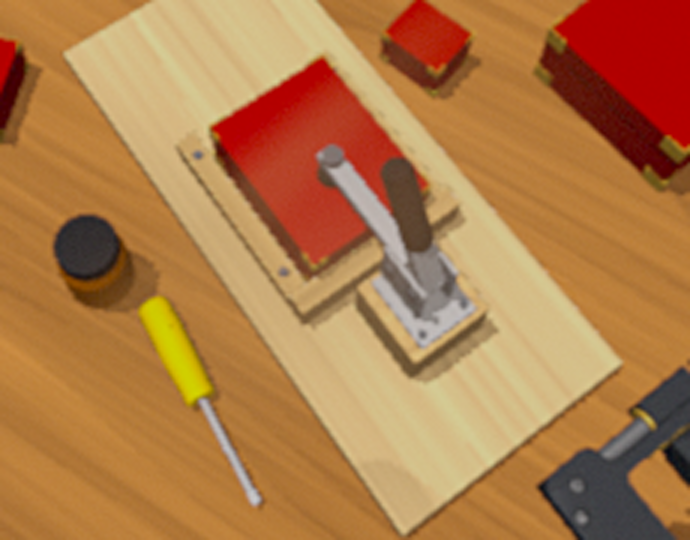

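View pics/top7.png

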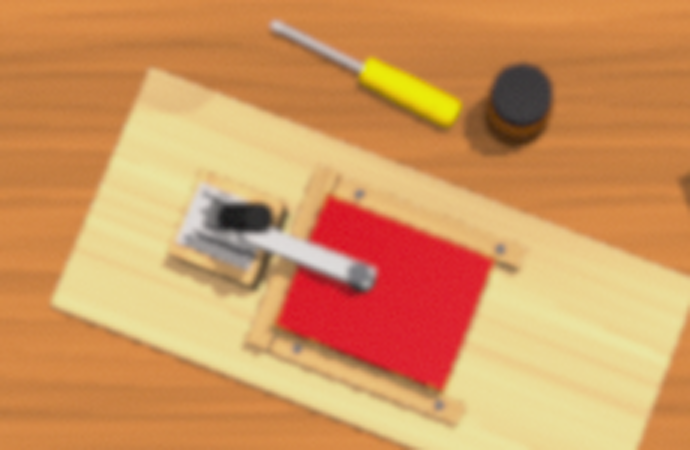

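The handle leans about 0.43 towards the box, which is locked. The foot is on the lid at ~(333,160) in the scene crop. The box hasn't moved from the stop, and the jar, screwdriver and small box are where they were. I'll let the arm settle, then hand in.

```bash
python3 -m pendant '[[0,[0,0,0],[0,0,0]],[0,[0,0,0],[0,0,0]],[0,[0,0,0],[0,0,0]],[0,[0,0,0],[0,0,0]],[0,[0,0,0],[0,0,0]]]'
python3 -c "
from h import *
for l in ['small_box','jar','screwdriver']:
  models
print(env.sign_off())"
```

```text
time_s: 13.08
tool_pos: [0.6795, 0.3178, 0.294]
tool_rot: [68.7, 90.0, 46.9]
force: [-0.1, -0.1, -0.5]
grip_width: 0.0002
the job is handed in; nothing more can be done
None
```

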